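# Set the nitrogen valve half open at the radio repair bench

## Task

The soldering station needs its nitrogen purge. Set the valve with the yellow handle to half open, so that its handle points at the middle of the green mark on its dial (45 degrees), let go of it, and leave the blue and the red valve as they are.

Things in the scene. Friction and masses are not known exactly. Their poses are not given: they have to be found in the camera images.
- nitrogen_valve (a joint): Opening of the valve with the YELLOW handle, rad: 0 = closed (handle across the pipe), 1.571 = fully open (handle along the pipe), both black marks on the white dial and hard stops; 0.785 = half open (middle of the green mark, 20 degrees wide). Grows as the handle turns anticlockwise seen from above. Starts between 0 and 0.35. Stiff (about 0.12 N m), stays where left.
- nitrogen_grip (a point): Grip point in the yellow handle, on its vertical turning axis, 86 mm above the bench. Handle: upright bar 60 long, 12 thick, from 68 to 98 mm above the bench, black dot on its pointing end. Axes turn with it: y along the bar to the dot, x across its thickness, z up. Below: fixed dial, 100 mm wide, top at 53 mm; plate and two pipes 71 mm from the axis, 40 high. Place and yaw of the valve vary.
- air_tip (a point): Pointing end of the BLUE handle of the compressed-air valve, built exactly like the yellow one, 86 mm above the bench; its vertical turning axis lies 30 mm from this point along this point's own -y axis. Not to be turned.
- vacuum_tip (a point): Pointing end of the RED handle of the vacuum valve, built likewise, 86 mm above the bench; its turning axis lies 30 mm from this point along its own -y axis. Not to be turned. The axes of any two valves stand at least 150 mm apart.

How it is judged (in metres and radians):
At the end, for the whole second after the job is handed in: The yellow valve stands within 12 degrees of half open (joint 0.785 rad, allowed 0.575 to 0.995) and is at rest; the blue and red handles are where they were (ends within 6 mm, about 11 degrees) (value of joint nitrogen_valve between 0.575 and 0.995 rad and velocity of joint nitrogen_valve between -0.05 and 0.05 rad/s and distance of each of air_tip, vacuum_tip from where it was at the start of the episode below 0.006 m); the robot touches nothing.
It fails at once if the blue or the red valve is turned (its handle's end moves more than 6 mm) (distance of any of air_tip, vacuum_tip from where it was at the start of the episode above 0.006 m).
It also fails if it takes over 29 s, if anything falls off the work surface, if the arm or the gripper's body presses on something with over 40 N, if the wrist force passes 120 N, or if a joint passes its speed limit or range.

## Robot

A 6-joint arm with a two-finger parallel gripper is mounted at the origin on the work surface. World frame = base frame: x ahead of the robot, y to its left, z up, the work surface at z = 0. Lengths are in mm, angles in rad, forces in N, time in s.
With the tool pointing down it reaches from about 325 to 775 mm from the base axis. Payload 9.3 kg.
Tool frame: the origin (TCP) lies at the very end of the fingers, on their centre line; the grasp point (between the pads) lies grip_depth behind it (grip_depth is the distance from the TCP to the grasp point, in mm); z points along the fingers, y is the line along which they close (so a half turn about z gives the same grasp; the last joint's range is limited). The gripper opens to 85 mm and grips with 20 to 120 N. Pads are 22 mm wide; open, the fingers measure 114 mm over their backs; the gripper's body (76 mm by 85 mm) begins 54 mm behind the grasp point. The pads swing forward as they close: fully open they stand 13 mm farther back than shut.
Start: joints at [1.116, 0.259, 0.021, 1.334, 0, 1.418], TCP at [163.483, 525.138, 231.279] pointing down, gripper open.
Joint ranges: [-3.04, 3.04], [-0.91, 1.82], [-1.04, 1.36], [-1.92, 1.95], [-1.52, 1.45], [-3.14, 3.14]. Speed limits (rad/s): [2.22, 2.22, 2.79, 3.14, 3.14, 3.14].

## Interface

Orientations are given as a unit quaternion [w, x, y, z].
In Python, from cell import * gives the robot as it stands.
- The arm moves only by the tool step_arm, never from a script. Its argument "commands" is text: rows parted by semicolons, each of 5 numbers parted by spaces: the finger opening in m, from 0 to 0.0854, then the shift along the world's x, y, z in m, then the turn about the world's z in rad. In form: claw dx dy dz roll; .... A call has 1 to 8 rows; each row is the pose to reach, as a shift and turn from the pose commanded when the call began; what a row does not reach only later rows make up. A row lasts 1/10 s, in which the tool goes at most 50 mm and 8.59 degrees, less where a joint would pass 70% of its speed; a pose out of reach is approached as far as the arm can. A call with a gripper value outside its range is refused whole. The fingers move at their own pace and stop on an object; the grip force is fixed at half the most. Time passes only in rows, so rows that repeat a pose let the fingers close. It gives the time, the measured TCP pose, the force, the opening and the grip force at its end, in the units of the state.
- read_state(): the state, without advancing time (a new reading comes with each control period).
- snapshot(name): name is "scene" or "top" or "wrist"; returns the picture (480x640x3 uint8, blue, green, red); there is no depth.
- calibration(name): a dict with "intrinsics" (3x3 intrinsics, pixels), "rvec" (rotation vector, rad) and "tvec" (3), from world to camera coordinates, as OpenCV has them. Camera axes: x right, y down, z forward; pixel columns grow to the right and rows downward; lengths in mm; the calibration is good to about 2 mm. A picture is of the moment at which its call begins: read the wrist's pose just before it. calibration takes no time and is no camera call; for the wrist camera it gives the pose at the moment of the call.
- finish_job(): hands the job in; it is judged then, once.
Trained networks look in the newest picture that a camera, given by its name, has taken for a name from the list of things; names that differ only in an ending like _2 or _b are one class to them, and where a whole thing is asked for, a point or a joint stands for the part that bears it (a point fixed in the world has none). Each returns a list of dicts, best first, with "confidence" (0 to 1); they miss things now and then, are a little off and sometimes report something else, mostly with a low value. They report only what shows in the picture. A call takes as long as a camera call.
- spot_in(camera, thing): "centre" ([column, row] in pixels, amid what is visible of it).
- regions_of(camera, thing): "region" (480x640 bool, what is visible of it) and "centre" ([column, row] in pixels, amid what is visible of it).
- pinpoint(camera, thing): "centre" ([column, row] in pixels: a listed point, or the origin of a listed thing).
The state is a dict: "time_s": time; "qpos": joint angles; "joint_vel": joint speeds; "tau": joint torques, N m; "position": TCP position; "tcp_rot": TCP orientation; "force": force on the tool from outside, world axes, zero at the start; "ft_torque": the same for the moment, N m; "gripper_width": opening from 0.0 (shut) to 1.0 (fully open); "gripper_force": force on a finger pad.
Only numpy, scipy, OpenCV 4.12 (cv2) and the standard library are available. Lean on these libraries where they do the work, as an engineer would, in place of code of your own. Each camera call takes 0.05 s, during which the arm holds its last target. There are 200 camera calls.

## Working session

There is one attempt and no reset: what is moved stays moved. The work goes in short steps, Python scripts to look and compute and a tool call to move; the robot and the scene stay as the last step left them, time stands still between calls to the robot, and variables do not carry over. Pictures are saved under pics/ and viewed, at most 10 in all, crops included, and the job is handed in when it is done.

Besides the shell and the picture viewer there is one more tool, called after ">>>" by a JSON object that holds its "api" and its "payload", one argument or row to a line. step_arm: Moves the arm, as the interface text tells. Its arguments: {"type":"object","properties":{"commands":{"type":"string"}},"required":["commands"]}

```bash
mkdir -p pics
cat > h.py <<'E'
from cell import *
import numpy as np, cv2
def ray(cam,px,z):
    c=calibration(cam); R,_=cv2.Rodrigues(np.array(c["rvec"],float)); t=np.array(c["tvec"],float).ravel()
    d=R.T@np.linalg.inv(np.array(c["intrinsics"]))@np.array([px[0],px[1],1.]); o=-R.T@t
    return o+d*(z-o[2])/d[2]
E
python3 - <<'E'
from h import *
s=read_state(); print(s)
for cam in("top","scene"):
    im=snapshot(cam); cv2.imwrite(f"pics/{cam}1.png",im)
    for th in("nitrogen_grip","air_tip","vacuum_tip"):
        for r in pinpoint(cam,th)[:2]: print(cam,th,r,ray(cam,r["centre"],86).round(1))
E
```

```text
{'time_s': 0.0, 'qpos': array([ 1.11635245e+00,  2.59191339e-01,  2.07762633e-02,  1.33370616e+00,
       -9.47488989e-06,  1.41822830e+00]), 'joint_vel': array([ 2.21871876e-03,  1.75709140e-03, -1.34192150e-03,  5.02599806e-04,
        1.07486116e-03, -5.53657229e-05]), 'tau': array([-2.89108430e-04, -5.55648601e+01,  3.44531107e+01,  1.37645466e-02,
       -2.61095493e-04, -2.45805006e-05]), 'position': array([163.38897   , 524.88072959, 230.67234208]), 'tcp_rot': array([-1.93465427e-04,  1.50365421e-01,  9.88630265e-01, -6.33592777e-04]), 'force': array([-1.14089944, -0.07506683, -1.03049688]), 'ft_torque': array([-0.01728574, -0.00931063, -0.01196028]), 'gripper_force': 0.0, 'gripper_width': 1.0024704401712263}
top nitrogen_grip {'centre': [318.8, 270.2], 'confidence': 0.63} [489.9  -4.8  86. ]
top air_tip {'centre': [462.2, 226.6], 'confidence': 0.68} [ 558.2 -229.1   86. ]
top vacuum_tip {'centre': [139.5, 180.8], 'confidence': 0.96} [626.8 270.6  86. ]
scene nitrogen_grip {'centre': [342.3, 223.9], 'confidence': 0.64} [500.9  -3.3  86. ]
scene air_tip {'centre': [265.9, 171.7], 'confidence': 0.79} [ 554.7 -221.4   86. ]
```

View pics/top1.png

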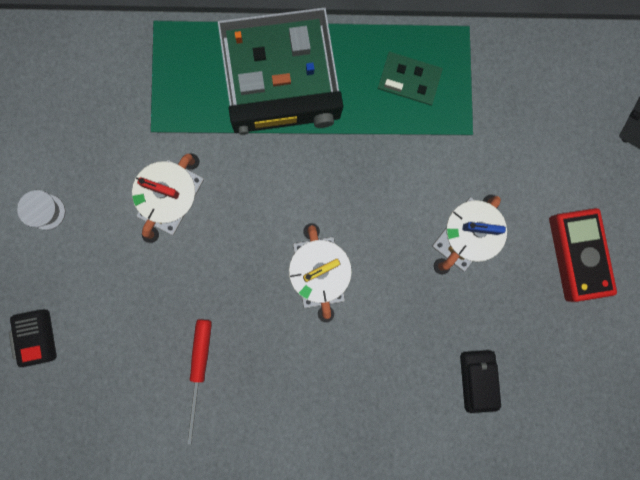

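Run:
```python
from h import *
im=cv2.imread("pics/top1.png")
cv2.imwrite("pics/crop1.png",cv2.resize(im[220:325,265:375],None,fx=5.5,fy=5.5,interpolation=cv2.INTER_CUBIC))
hsv=cv2.cvtColor(im,cv2.COLOR_BGR2HSV)[225:320,270:370]
def pts(lo,hi):
    m=cv2.inRange(hsv,lo,hi); n,l,st,c=cv2.connectedComponentsWithStats(m); k=1+np.argmax(st[1:,4]); print(st[k])
    ys,xs=np.where(l==k); return np.c_[xs+270,ys+225].astype(float)
y=pts((20,120,80),(35,255,255)); g=pts((45,120,60),(80,255,255)); w=pts((0,0,170),(180,40,255))
Y=np.array([ray("top",p,98)[:2] for p in y]); c,ax,_=cv2.minAreaRect(Y.astype(np.float32)),*np.linalg.svd(Y-Y.mean(0))[2]
print("bar",Y.mean(0),c,"dir",np.degrees(np.arctan2(ax[1],ax[0])))
print("green",ray("top",g.mean(0),53)[:2])
h=cv2.convexHull(w.astype(np.float32))[:,0]; H=np.array([ray("top",p,53)[:2] for p in h]).astype(np.float32)
e=cv2.minEnclosingCircle(H); print("dial",e); d=ray("top",g.mean(0),53)[:2]-np.array(e[0]); print("green dir",np.degrees(np.arctan2(d[1],d[0])))
```

```text
[ 38  34  32  21 214]
[30 61 11 12 79]
[  19   13   62   69 2613]
bar [492.06651655 -11.90219673] ((491.5480041503906, -11.156389236450195), (10.784625053405762, 50.124691009521484), 26.572786331176758) dir 117.20638501865282
green [457.62860542  14.95143734]
dial ((488.570556640625, -5.084047317504883), 58.7400016784668)
green dir 147.07619777051056
```

View pics/crop1.png

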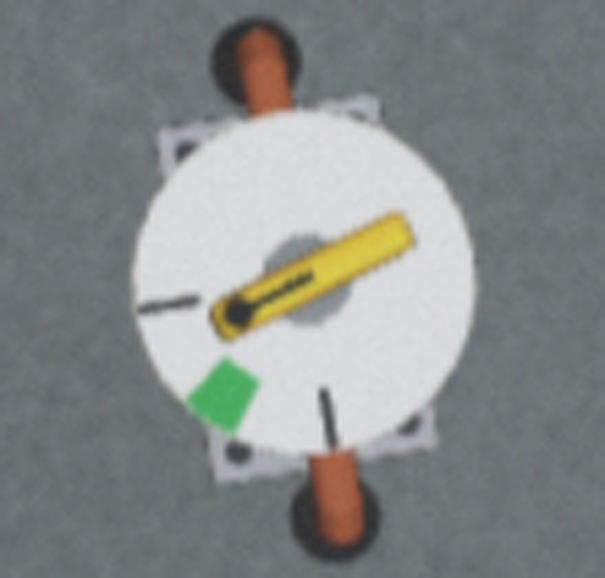

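>>> {"api": "step_arm", "payload": {
  "commands": "0.0854 0.326 -0.531 0 -0.8;0.0854 0.326 -0.531 0 -0.8;0.0854 0.326 -0.531 0 -0.8;0.0854 0.326 -0.531 0 -0.8;0.0854 0.326 -0.531 0 -0.8;0.0854 0.326 -0.531 0 -0.8;0.0854 0.326 -0.531 0 -0.8;0.0854 0.326 -0.531 0 -0.8"
}}

```text
time_s: 1.2
position: [373.4, 182.4, 231.6]
tcp_rot: [0.0, 0.523, 0.852, 0.0]
force: [1.0, 0.9, -1.0]
gripper_width: 1.0
gripper_force: 0.0
```

>>> {"api": "step_arm", "payload": {
  "commands": "0.0854 0.117 -0.189 0 0;0.0854 0.117 -0.189 0 0;0.0854 0.117 -0.189 0 0;0.0854 0.117 -0.189 0 0;0.0854 0.117 -0.189 0 0;0.0854 0.117 -0.189 0 0;0.0854 0.117 -0.189 0 0"
}}

```text
time_s: 1.9
position: [489.5, -4.9, 231.0]
tcp_rot: [-0.0, 0.524, 0.852, -0.0]
force: [-0.6, 0.2, 0.0]
gripper_width: 0.994
gripper_force: 0.0
```

Run:
```python
from h import *
import cell
s=read_state(); print(s["position"],s["tcp_rot"],getattr(cell,"grip_depth",None),[n for n in dir(cell) if n[0]!='_'])
im=snapshot("wrist"); cv2.imwrite("pics/w1.png",im)
for r in pinpoint("wrist","nitrogen_grip")[:2]: print(r,ray("wrist",r["centre"],86).round(1))
hsv=cv2.cvtColor(im,cv2.COLOR_BGR2HSV); m=cv2.inRange(hsv,(20,120,80),(35,255,255))
n,l,st,c=cv2.connectedComponentsWithStats(m);k=1+np.argmax(st[1:,4]);ys,xs=np.where(l==k);print(st[k])
Y=np.array([ray("wrist",p,98)[:2] for p in np.c_[xs,ys][::5]]); print(cv2.minAreaRect(Y.astype(np.float32)))
```

```text
[489.53358447  -4.88738027 231.01015446] [-4.51100318e-04  5.23989782e-01  8.51724429e-01 -5.14232989e-05] 18.700000000000003 ['MotionError', 'calibration', 'finish_job', 'grip_depth', 'pinpoint', 'read_state', 'regions_of', 'snapshot', 'spot_in']
{'centre': [315.7, 229.0], 'confidence': 0.7} [488.7  -4.6  86. ]
[ 541  231   51   70 1446]
((689.0444946289062, 64.21641540527344), (18.71458625793457, 58.91399002075195), 8.85466194152832)
```

View pics/w1.png

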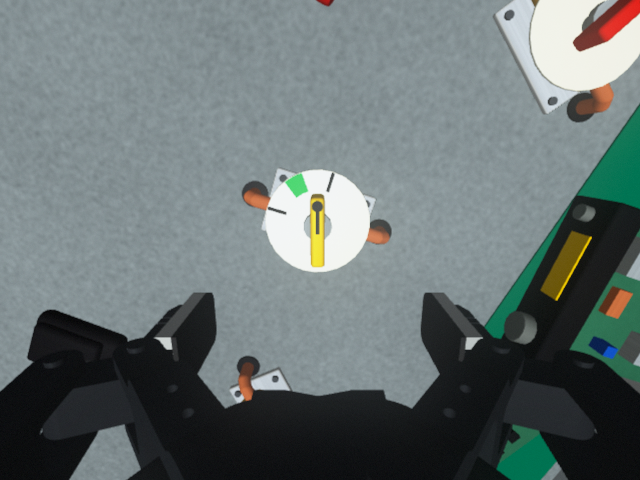

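>>> {"api": "step_arm", "payload": {
  "commands": "0.0854 0 0 -0.05 0;0.0854 0 0 -0.1 0;0.0854 0 0 -0.14 0;0.0854 0 0 -0.161 0;0.0854 0 0 -0.161 0;0.0854 0 0 -0.161 0"
}}

```text
time_s: 2.6
position: [489.8, -3.9, 71.2]
tcp_rot: [0.0, 0.523, 0.852, 0.0]
force: [-0.3, -0.2, -0.3]
gripper_width: 1.003
gripper_force: 0.0
```

>>> {"api": "step_arm", "payload": {
  "commands": "0.03 0 0 0 0;0.03 0 0 0 0;0.02 0 0 0 0;0.005 0 0 0 0;0.005 0 0 0 0;0.005 0 0 0 0;0.005 0 0 0 0;0.005 0 0 0 0"
}}

```text
time_s: 3.4
position: [489.2, -5.6, 72.1]
tcp_rot: [0.001, 0.524, 0.852, -0.001]
force: [-11.3, -4.2, 24.6]
gripper_width: 0.131
gripper_force: 90.6
```

>>> {"api": "step_arm", "payload": {
  "commands": "0.005 0 0 0.001 0.1;0.005 0 0 0.001 0.2;0.005 0 0 0.001 0.3;0.005 0 0 0.001 0.4;0.005 0 0 0.001 0.51;0.005 0 0 0.001 0.51;0.005 0 0 0.001 0.51"
}}

```text
time_s: 4.1
position: [488.5, -6.1, 72.2]
tcp_rot: [-0.0, 0.292, 0.956, -0.002]
force: [-10.7, -8.6, 14.9]
gripper_width: 0.13
gripper_force: 90.4
```

Run:
```python
from h import *
s=read_state();print(s["position"],s["tcp_rot"],s["force"],s["ft_torque"])
```

```text
[488.51312728  -6.05385899  72.22703283] [-3.19045931e-04  2.92005857e-01  9.56415044e-01 -1.65566557e-03] [-10.67609048  -8.63921331  14.90740545] [-1.33590936  2.01859237  0.11127606]
```

Tool turned about 29°. Release, lift and look.

>>> {"api": "step_arm", "payload": {
  "commands": "0.03 0 0 0 0;0.06 0 0 0 0;0.0854 0 0 0 0;0.0854 0 0 0 0;0.0854 0 0 0 0;0.0854 0 0 0 0;0.0854 0 0 0.03 0;0.0854 0 0 0.06 0"
}}

```text
time_s: 4.9
position: [489.1, -4.6, 131.4]
tcp_rot: [-0.001, 0.292, 0.957, -0.0]
force: [-0.2, 0.3, 0.2]
gripper_width: 0.999
gripper_force: 0.0
```

>>> {"api": "step_arm", "payload": {
  "commands": "0.0854 0 0 0.05 0;0.0854 0 0 0.1 0;0.0854 0 0 0.1 0;0.0854 0 0 0.1 0"
}}

```text
time_s: 5.3
position: [490.2, -4.8, 232.2]
tcp_rot: [0.001, 0.292, 0.957, 0.0]
force: [0.2, -0.1, -0.4]
gripper_width: 0.994
gripper_force: 0.0
```

Run:
```python
from h import *
s=read_state();print(s["time_s"],s["position"],s["force"],s["gripper_width"])
im=snapshot("wrist"); cv2.imwrite("pics/w2.png",cv2.resize(im[130:310,210:430],None,fx=3,fy=3))
for t in("air_tip","vacuum_tip"):
    snapshot("top"); r=pinpoint("top",t)[0]; print(t,r,ray("top",r["centre"],86))
```

```text
5.3 [490.22159378  -4.77022457 232.200252  ] [ 0.17157509 -0.08717705 -0.42590494] 0.9938285731092182Traceback (most recent call last):
  File "<stdin>", line 5, in <module>
IndexError: list index out of range
```

View pics/w2.png

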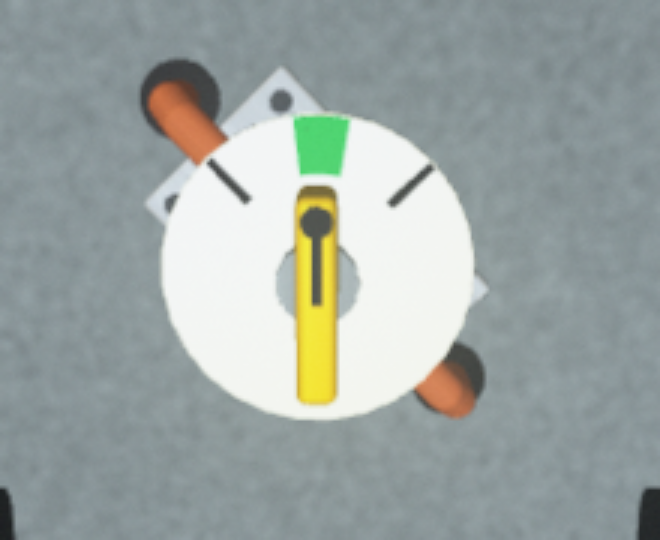

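The handle (dot at crop (316,222)) points at the green mark (centre (321,146)) to within about 2°. The gripper is clear, and the arm never went near the other valves.

```bash
python3 -c "
from cell import *
print(finish_job())"
```

```text
the job is handed in; nothing more can be done
None
```

The yellow valve now points at the middle of the green mark (about 2° off by the wrist camera), the gripper has let go and is clear, and the job is handed in. The arm stayed well away from the blue and red valves, though my final camera check of them returned no detection.

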